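# Return two clay-tube mandrels to their holes in the graded rack

## Robot

A 7-joint arm with a two-finger parallel gripper is mounted at the origin on a cart in front of the work surface, level with it; the furniture and walls round the work are solid. World frame = base frame: x ahead of the robot, y to its left, z up, the work surface at z = 0. Lengths are in m, angles in rad, forces in N, time in s.
With the tool pointing down it reaches from about 0.425 to 0.925 m from the base axis. Payload 6.8 kg.
Tool frame: the origin (TCP) lies on the front face of the gripper's body, between the roots of the fingers; the fingertips stand 73 mm ahead of it and the grasp point (between the pads) lies r.pinch_z ahead of it (r.pinch_z is the distance from the TCP to the grasp point, in m); z points along the fingers, y is the direction in which the jaws open and shut (so a half turn about z gives the same grasp; the last joint's range is limited). The gripper opens to 85 mm and grips with 20 to 120 N. Pads are 22 mm wide; open, the fingers measure 114 mm over their backs; the gripper's body (76 mm by 85 mm) begins 54 mm behind the grasp point. The pads swing forward as they close: fully open they stand 13 mm farther back than shut.
Start: joints at [-1.416, 0.477, 0.022, 1.555, -0.011, 1.109, -0.083], TCP at [0.175, 0.652, 0.304] pointing down, gripper open.
Joint ranges: [-2.96, 2.96], [-0.34, 2.1], [-1.41, 1.46], [0.24, 2.44], [-1.37, 4.51], [0.17, 1.92], [-2.96, 2.96]. Speed limits (rad/s): [2.39, 2.39, 3.14, 3.14, 3.14, 3.14, 3.14].

## Interface

Orientations are given as a rotation vector (axis times angle).
In Python, from bench import readout, grab_frame, r, search_frame, masks_of, tip_of gives the robot as it stands.
- The arm moves only by the tool step_arm, never from a script. Its argument "commands" is a list of rows, each a list of 7 numbers: the shift along the tool's x, y, z as a fraction of full scale, then the turn, a rotation vector about the tool's x, y, z as a fraction of full scale, then the gripper's target within -1 to 1 (shut at 1, half-way at 0, fully open at -1). In form: [[tx, ty, tz, ax, ay, az, hand], ...]. A call has exactly 10 rows; each row is the pose to reach, as a shift and turn from the pose measured when the call began, along the tool's axes at that moment, turning the shorter way round; what a row does not reach only later rows make up. Full scale, the value 1, is 500 mm for a shift and 360 degrees for a turn. A row lasts 1/8 s, in which the tool goes at most 62.5 mm and 10.7 degrees, less where a joint would pass 70% of its speed; a pose out of reach is approached as far as the arm can. A call with a number of a shift or a turn outside -1 to 1 is refused whole. A call with a gripper value outside its range is refused whole. The fingers move at their own pace and stop on an object; "newtons" is the grip in N (left out, the last holds). Time passes only in rows, so rows that repeat a pose let the fingers close, or fill a call up. It gives the time, the measured TCP pose, the force and the opening at its end, in the units of the state.
- readout.get_obs(): the state, without advancing time (a new reading comes with each control period).
- grab_frame(name): name is "scene" or "top" or "wrist"; returns a dict with "img" (480x640x3 uint8, red, green, blue), "K" (3x3 intrinsics, pixels), "D" ([k1, k2, p1, p2, k3] as OpenCV has them; the pictures are not rectified), "world_to_cam" (4x4, takes a point from world to camera coordinates). Camera axes: x right, y down, z forward; pixel columns grow to the right and rows downward; lengths in m; the calibration is good to about 2 mm. A picture is of the moment at which its call begins. There is no depth.
- r.hand_in(): hands the job in, once; it reports no verdict.
Trained networks look in a picture, given as the dict that the camera call returned (one of the last four; its "shot" number tells which), for a name from the list of things; names that differ only in an ending like _2 or _b are one class to them, and where a whole thing is asked for, a point or a joint stands for the part that bears it (a point fixed in the world has none). Each returns a list of dicts, best first, with "p" (0 to 1); they miss things now and then, are a little off and sometimes report something else, mostly with a low value. They report only what shows in the picture. A call takes as long as a camera call.
- search_frame(thing, picture): "extent" ([centre column, centre row, width, height] in pixels, round what is visible of it).
- masks_of(thing, picture): "pixels" (480x640 bool, what is visible of it) and "extent" ([centre column, centre row, width, height] in pixels, round what is visible of it).
- tip_of(thing, picture): "point" ([column, row] in pixels: a listed point, or the origin of a listed thing).
The state is a dict: "clock": time; "joints": joint angles; "qvel": joint speeds; "tau": joint torques, N m; "tcp_pos": TCP position; "orientation": TCP orientation; "contact_force": force on the tool from outside, world axes, zero at the start; "moment": the same for the moment, N m; "grip_width": finger opening in m.
Only numpy, scipy, OpenCV 4.12 (cv2) and the standard library are available. Lean on these libraries where they do the work, as an engineer would, in place of code of your own. Each camera call takes 0.05 s, during which the arm holds its last target. There are 200 camera calls.

## Task

Two wooden mandrels for forming clay tubes stand loose on the table. Put each back into the hole of the graded rack that matches the diameter of its stem, upright and fully home with its flange resting on the wooden strip; the strip sits with end play in its tray, so feel gently for the hole and never force a mandrel against the wood. Leave the stamp, the ring cutter and the pinch pot where they are.

Things in the scene. Friction and masses are not known exactly. Their poses are not given: they have to be found in the camera images.
- rack: low open aluminium tray, 60 x 268 x 22 mm, fixed to the table. Origin: centre of its underside on the table; x across, y along its length, z up. It holds a wooden strip 50 mm wide, 236 mm long, top 51 mm above the table, which stands 3 to 21 mm from the tray's -y end. The strip sits tight (over 60 N to shift it); a mandrel pressed on it with more than 35 N spoils the wood.
- hole_10 (a point): marks the smallest hole (10 mm) as the next two points do theirs. The strip's row: five round upright holes 44 mm apart for 10, 14, 18, 22 and 26 mm, from the rack's -y end to its +y end, each 1.6 mm wider than its size, 46 mm deep, with a 0.5 mm chamfer at the mouth.
- hole_18 (a point): point on the tray at the height of the strip's top (51 mm above the table) where the mouth of the 18 mm hole would be if the strip lay against the tray's -y end. Axes as the rack's. The real hole lies 3 to 21 mm from here along the rack's +y, the same for all holes; how much must be seen or felt.
- hole_22 (a point): point on the tray at the height of the strip's top (51 mm above the table) where the mouth of the 22 mm hole would be if the strip lay against the tray's -y end. Axes as the rack's. The real hole lies 3 to 21 mm from here along the rack's +y, the same for all holes; how much must be seen or felt.
- mandrel_thin: the thinner mandrel, for the 18 mm hole; turned plain wood, 82 mm tall, standing upright: a straight round stem 18 mm in diameter with a nearly sharp foot (0.7 mm chamfer), from the foot up to 40 mm; a round flange 32 mm across from 40 to 46 mm; a round grip 24 mm across from 46 to 82 mm. Weighs 30 to 65 g. Origin: centre of the foot; z axis points up to the grip.
- mandrel_thick: the thicker mandrel, for the 22 mm hole; turned plain wood, 82 mm tall, standing upright: a straight round stem 22 mm in diameter with a nearly sharp foot (0.7 mm chamfer), from the foot up to 40 mm; a round flange 32 mm across from 40 to 46 mm; a round grip 24 mm across from 46 to 82 mm. Weighs 30 to 65 g. Origin: centre of the foot; z axis points up to the grip.
- stamp: small wooden pattern stamp with a knob, 34 x 34 x 58 mm, a loose bystander; origin at the centre of its underside
- cutter: grey metal ring cutter, 70 mm across, 24 mm high, a loose bystander; origin at the centre of its underside
- pinch_pot: small grey clay pinch pot, 58 x 64 x 36 mm, a loose bystander; origin at the centre of its underside

How it is judged:
By the outcome, as a careful person would: the job done as asked, in the order asked, and still so for the second after the job is handed in, with the robot touching nothing.
It also fails if it takes over 64 s, if anything falls off the work surface, if the arm or the gripper's body presses on something with over 40 N, if the wrist force passes 120 N, or if a joint passes its speed limit or range.

## Working session

There is one attempt and no reset: what is moved stays moved. The work goes in short steps, Python scripts to look and compute and a tool call to move; the robot and the scene stay as the last step left them, time stands still between calls to the robot, and variables do not carry over. Pictures are saved under pics/ and viewed, about 8 in all and at most 12, crops included, and the job is handed in when it is done.

Besides the shell and the picture viewer there is one more tool, called after "Emit:" as name([rows], argument=value, ...), one row to a line, values as JSON. step_arm: Moves the arm, as the interface text tells. Its arguments: {"type":"object","properties":{"commands":{"type":"array"},"newtons":{"type":"number"}},"required":["commands"]}

```bash
mkdir -p pics; ls; cat > h.py <<'E'
import numpy as np, cv2
from bench import readout, grab_frame, r, search_frame, masks_of, tip_of
from scipy.spatial.transform import Rotation as R
def ray(f,px):
    u=cv2.undistortPoints(np.array([[px]],float),f["K"],np.array(f["D"],float))[0,0]
    T=np.array(f["world_to_cam"]); d=T[:3,:3].T@np.array([u[0],u[1],1]); o=-T[:3,:3].T@T[:3,3]
    return o,d
def onz(f,px,z):
    o,d=ray(f,px); return o+d*(z-o[2])/d[2]
def proj(f,P):
    T=np.array(f["world_to_cam"]); return cv2.projectPoints(np.array(P,float).reshape(-1,3),cv2.Rodrigues(T[:3,:3])[0],T[:3,3],np.array(f["K"],float),np.array(f["D"],float))[0][:,0]
def tri(pairs):
    A=np.zeros((3,3));b=np.zeros(3)
    for f,px in pairs:
        o,d=ray(f,px); d/=np.linalg.norm(d); M=np.eye(3)-np.outer(d,d); A+=M;b+=M@o
    return np.linalg.solve(A,b)
def save(n,img): cv2.imwrite("pics/"+n,cv2.cvtColor(img,cv2.COLOR_RGB2BGR))
E
python3 - <<'E'
from h import *
np.set_printoptions(precision=4,suppress=True)
o=readout.get_obs(); print(o["tcp_pos"],o["orientation"],o["contact_force"],o["grip_width"],r.pinch_z)
s=grab_frame("scene");t=grab_frame("top")
save("s.png",s["img"]);save("t.png",t["img"])
for n,z in [("rack",0),("hole_10",.051),("hole_18",.051),("hole_22",.051),("mandrel_thin",0),("mandrel_thick",0),("stamp",0),("cutter",0),("pinch_pot",0)]:
    q=[tip_of(n,f)[:1] for f in (s,t)]
    print(n,[(np.array(a[0]["point"]),a[0]["p"],onz(f,a[0]["point"],z)) for a,f in zip(q,(s,t)) if a])
    if all(q): print("   tri",tri([(s,q[0][0]["point"]),(t,q[1][0]["point"])]))
E
```

```text
pics
[0.1752 0.6514 0.3029] [-0.4116 -3.1144  0.0029] [ 0.2736 -0.1925 -0.4946] 0.08520720177951777 0.0539
rack [(array([381.2, 313.4]), 0.74, array([ 0.5542, -0.2064,  0.    ])), (array([392.3, 267.2]), 0.86, array([ 0.5528, -0.2124,  0.    ]))]
   tri [ 0.5508 -0.2103  0.0055]
hole_10 [(array([369.8, 285.3]), 0.77, array([ 0.5508, -0.1824,  0.051 ])), (array([448.4, 261.4]), 0.73, array([ 0.5549, -0.3065,  0.051 ]))]
   tri [ 0.5085 -0.2551  0.1376]
hole_18 [(array([369.8, 285.3]), 0.77, array([ 0.5508, -0.1824,  0.051 ])), (array([448.4, 261.4]), 0.73, array([ 0.5549, -0.3065,  0.051 ]))]
   tri [ 0.5085 -0.2551  0.1376]
hole_22 [(array([369.8, 285.3]), 0.77, array([ 0.5508, -0.1824,  0.051 ])), (array([448.4, 261.4]), 0.73, array([ 0.5549, -0.3065,  0.051 ]))]
   tri [ 0.5085 -0.2551  0.1376]
mandrel_thin [(array([212.7, 240.9]), 0.88, array([0.5136, 0.1625, 0.    ])), (array([192.5, 293.8]), 0.49, array([0.5044, 0.1622, 0.    ]))]
   tri [0.5066 0.1589 0.0052]
mandrel_thick [(array([254.7, 258.6]), 0.85, array([0.5262, 0.0586, 0.    ])), (array([246.3, 284.9]), 0.81, array([0.5205, 0.0626, 0.    ]))]
   tri [0.523  0.0603 0.0005]
stamp [(array([301.2, 218.9]), 0.57, array([0.6806, 0.0766, 0.    ])), (array([233.6, 200.4]), 0.73, array([0.6846, 0.0899, 0.    ]))]
   tri [ 0.6901  0.0893 -0.0111]
cutter [(array([370.5, 234.1]), 0.64, array([ 0.7266, -0.0656,  0.    ])), (array([314.5, 181.2]), 0.7, array([ 0.7228, -0.0663,  0.    ]))]
   tri [ 0.7227 -0.067   0.0026]
pinch_pot [(array([431.8, 265.4]), 0.8, array([ 0.717 , -0.2099,  0.    ])), (array([392.6, 183. ]), 0.61, array([ 0.7185, -0.2181,  0.    ]))]
   tri [ 0.7146 -0.2145  0.0049]
```

```bash
python3 -c "
import cv2,numpy as np
t=cv2.imread('pics/t.png');s=cv2.imread('pics/s.png')
a=cv2.resize(t[140:340,150:550],(800,400),interpolation=3)
b=cv2.resize(s[190:390,150:550],(800,400),interpolation=3)
c=np.vstack([a,b])
cv2.imwrite('pics/c.png',cv2.resize(c,(600,600)))
cv2.imwrite('pics/c.png',np.vstack([a,cv2.resize(b,(400,200)).repeat(1,0) if 0 else cv2.copyMakeBorder(cv2.resize(b,(400,200)),0,0,0,400,0)]))"
```

```text
(no output)
```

View pics/c.png

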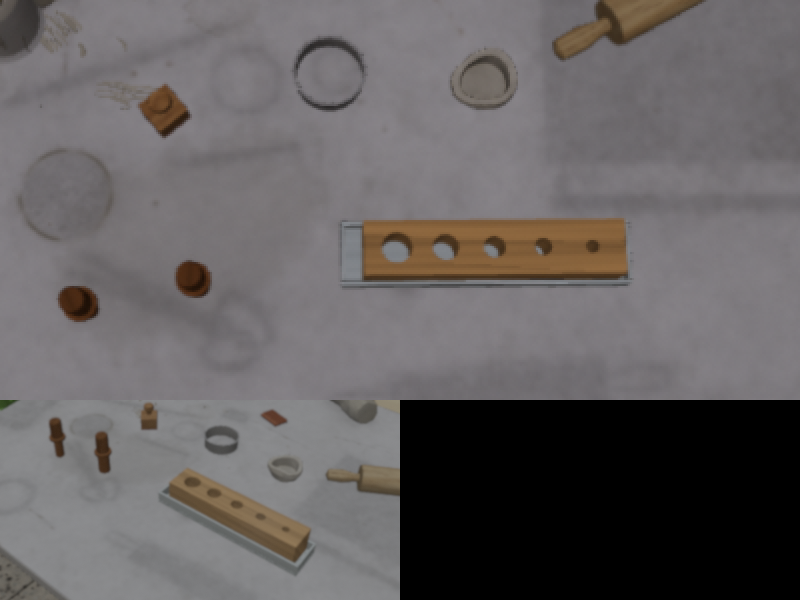

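The top view shows the thick mandrel at crop (193,279) and the thin one at (77,303). The strip sits close to the rack's -y end, on the right, with the 22 hole at (446,247) and the 18 hole at (494,247). Next I work out the move to look down on the rack with the wrist camera.

```bash
cat >> h.py <<'E'
np.set_printoptions(precision=4,suppress=True)
def go(x,y,z,yaw=None):
    """fractions for a move to TCP x,y,z, tool down, tool y axis along world yaw (mod pi)"""
    o=readout.get_obs(); R0=R.from_rotvec(o["orientation"]); p=np.array(o["tcp_pos"])
    print("now",p,"ty",R0.as_matrix()[:,1],"F",o["contact_force"],"w",o["grip_width"],"t",o["clock"],"q7",o["joints"][6])
    out=R0.inv().apply(np.array([x,y,z])-p)/0.5
    cur=np.arctan2(*R0.as_matrix()[[1,0],1])
    if yaw is None: yaw=cur
    d=(yaw-cur+np.pi/2)%np.pi-np.pi/2; yw=cur+d
    ty=np.array([np.cos(yw),np.sin(yw),0]);tz=np.array([0,0,-1.]);M=np.column_stack([np.cross(ty,tz),ty,tz])
    rv=(R0.inv()*R.from_matrix(M)).as_rotvec()/(2*np.pi)
    print("cmd",out,rv,"| turn",np.degrees(d),"dist",np.linalg.norm(out)*.5)
E
python3 - <<'E'
from h import *
t=grab_frame("top")
for p in [(348.5,263.5),(373,263.5),(397,263.5),(446,263)]: print(onz(t,p,.051))
w=grab_frame("wrist"); T=np.array(w["world_to_cam"]); o=readout.get_obs(); R0=R.from_rotvec(o["orientation"])
c=-T[:3,:3].T@T[:3,3]; print("cam in tool",R0.inv().apply(c-o["tcp_pos"]),"axes\n",R0.as_matrix().T@T[:3,:3].T, w["K"])
go(.52,.1,.30,0); go(.52,.1,.30,np.pi/2)
E
```

```text
[ 0.5517 -0.1266  0.051 ]
[ 0.5515 -0.1707  0.051 ]
[ 0.5514 -0.214   0.051 ]
[ 0.552 -0.302  0.051]
cam in tool [ 0.0699  0.0008 -0.0706] axes
 [[ 0.0017 -0.9627 -0.2704]
 [ 1.      0.0016  0.0008]
 [-0.0003 -0.2704  0.9627]] [[412.4024   0.     318.5531]
 [  0.     412.4024 238.3328]
 [  0.       0.       1.    ]]
now [0.1753 0.6519 0.3039] ty [0.2598 0.9657 0.0001] F [-0.2639  0.5049  0.9628] w 0.08528852090688015 t 1.1 q7 -0.08311545875137903
cmd [-0.9524 -0.8867  0.0078] [ 0.     -0.      0.2082] | turn -74.93934988015917 dist 0.6506501535447335
now [0.1753 0.6519 0.3039] ty [0.2598 0.9657 0.0001] F [-0.2639  0.5049  0.9628] w 0.08528852090688015 t 1.1 q7 -0.08311545875137903
cmd [-0.9524 -0.8867  0.0078] [ 0.     -0.     -0.0418] | turn 15.060650119840824 dist 0.6506501535447335
```

Emit:
step_arm([
  [-0.12,-0.11,0,0,0,0.026,-1],
  [-0.24,-0.22,0,0,0,0.052,-1],
  [-0.36,-0.33,0,0,0,0.078,-1],
  [-0.48,-0.44,0,0,0,0.104,-1],
  [-0.6,-0.55,0,0,0,0.13,-1],
  [-0.72,-0.66,0.0,0,0,0.156,-1],
  [-0.84,-0.78,0.04,0,0,0.182,-1],
  [-0.95,-0.887,0.08,0,0,0.208,-1],
  [-0.952,-0.887,0.1,0,0,0.208,-1],
  [-0.952,-0.887,0.1,0,0,0.208,-1],
], newtons=30)

```text
clock: 2.35
tcp_pos: [0.5052, 0.1239, 0.2607]
orientation: [2.219, 2.223, 0.002]
contact_force: [0.7, 1.2, -0.5]
grip_width: 0.0857
```

```bash
python3 - <<'E'
from h import *
w=grab_frame("wrist"); save("w1.png",w["img"])
for n in ("mandrel_thin","mandrel_thick"):
    for a in tip_of(n,w)[:2]: print(n,a["p"],a["point"],onz(w,a["point"],0))
    for a in masks_of(n,w)[:2]: print(a["p"],a["extent"])
go(.55,-.19,.25,0)
E
```

```text
mandrel_thin 0.74 [319.2, 166.6] [0.505  0.1603 0.    ]
0.8 [315.8, 174.3, 43.7, 51.2]
mandrel_thick 0.59 [343.9, 284.8] [0.5267 0.0593 0.    ]
0.67 [345.4, 310.1, 41.3, 69.5]
now [0.5042 0.1256 0.2606] ty [ 1.      0.0008 -0.0002] F [-0.827   0.6829  0.931 ] w 0.08579455310977173 t 2.6 q7 -0.18315204745964528
cmd [-0.6313  0.0911  0.0209] [-0.     -0.0001  0.0001] | turn -0.04469234367094381 dist 0.3191010954953666
```

View pics/w1.png

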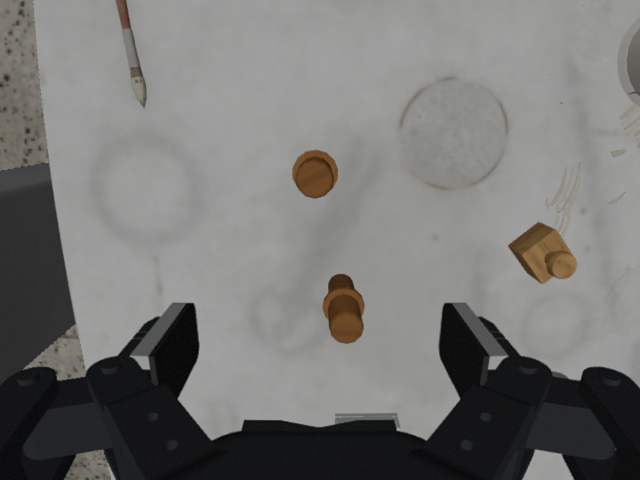

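The thin mandrel's top is at (316,177) and the thick one's at (346,325), both upright and matching the top-view positions. Next a close look at the holes.

Emit:
step_arm([
  [-0.1,0.015,0,0,0,0,-1],
  [-0.2,0.03,0,0,0,0,-1],
  [-0.3,0.05,0.01,0,0,0,-1],
  [-0.4,0.06,0.01,0,0,0,-1],
  [-0.5,0.08,0.02,0,0,0,-1],
  [-0.6,0.09,0.02,0,0,0,-1],
  [-0.63,0.091,0.02,0,0,0,-1],
  [-0.63,0.091,0.02,0,0,0,-1],
  [-0.63,0.091,0.02,0,0,0,-1],
  [-0.63,0.091,0.02,0,0,0,-1],
])

```text
clock: 3.85
tcp_pos: [0.5503, -0.1871, 0.2504]
orientation: [-2.216, -2.225, -0.001]
contact_force: [-0.2, -0.2, -0.6]
grip_width: 0.0856
```

```bash
python3 - <<'E'
from h import *
import pickle
w=grab_frame("wrist"); save("w2.png",w["img"]); pickle.dump(w,open("w2.pkl","wb"))
for n in ("hole_10","hole_18","hole_22","rack"):
    for a in tip_of(n,w)[:3]: print(n,a["p"],a["point"],onz(w,a["point"],.051 if n!="rack" else 0))
print(proj(w,[[.5515,-.1707,.051],[.5515,-.214,.051]]))
go(.525,.060,.20,0)
E
```

```text
hole_10 0.96 [321.3, 212.5] [ 0.551 -0.175  0.051]
hole_10 0.72 [320.3, 279.6] [ 0.5507 -0.2229  0.051 ]
hole_10 0.56 [322.2, 383.8] [ 0.5527 -0.3084  0.051 ]
hole_18 0.96 [321.3, 212.5] [ 0.551 -0.175  0.051]
hole_18 0.72 [320.3, 279.6] [ 0.5507 -0.2229  0.051 ]
hole_18 0.56 [322.2, 383.8] [ 0.5527 -0.3084  0.051 ]
hole_22 0.96 [321.3, 212.5] [ 0.551 -0.175  0.051]
hole_22 0.72 [320.3, 279.6] [ 0.5507 -0.2229  0.051 ]
hole_22 0.56 [322.2, 383.8] [ 0.5527 -0.3084  0.051 ]
rack 0.69 [321.2, 240.2] [ 0.5515 -0.2087  0.    ]
[[322.0748 206.189 ]
 [321.5847 267.5985]]
now [ 0.55   -0.1888  0.2505] ty [ 1.      0.0014 -0.0002] F [-1.1086 -0.8313 -0.7934] w 0.08526660770231881 t 4.1 q7 0.49008323072731425
cmd [ 0.4977 -0.0493  0.1012] [-0.     -0.0001  0.0002] | turn -0.08123567952420291 dist 0.2551394009150504
```

View pics/w2.png

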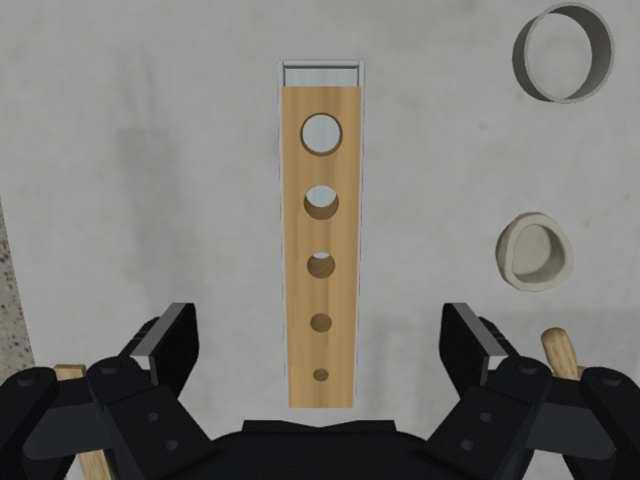

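```bash
cat >> h.py <<'E'
from scipy.optimize import minimize
def rectify(f,x0,x1,y0,y1,z,s=.00025):
    xs=np.arange(x0,x1,s);ys=np.arange(y0,y1,s);X,Y=np.meshgrid(xs,ys)
    p=proj(f,np.stack([X,Y,X*0+z],-1).reshape(-1,3)).reshape(*X.shape,2).astype(np.float32)
    return cv2.remap(f["img"],p[...,0],p[...,1],cv2.INTER_LINEAR)
def holes(f,x=.5515,y=-.2143,which=(-2,-1,0,1,2)):
    """fit row: returns x,y of 18 hole and slope dx/dy"""
    x0,y0,s=.51,-.34,.00025
    im=rectify(f,x0,.60,y0,-.09,.051,s).astype(float)
    ref=np.median(im[300:-200,110:220].reshape(-1,3),0)
    D=cv2.GaussianBlur(np.minimum(np.linalg.norm(im-ref,axis=2),70),(0,0),2).astype(np.float32)
    a=np.linspace(0,2*np.pi,72,endpoint=False)
    def cost(q):
        c=0
        for k in which:
            cx=q[0]+q[2]*k*.044;cy=q[1]+k*.044;rr=(.018+.004*k+.0016)/2+.0003
            v=[cv2.remap(D,((cx+(rr+e)*np.cos(a)-x0)/s).astype(np.float32)[None],((cy+(rr+e)*np.sin(a)-y0)/s).astype(np.float32)[None],1).mean() for e in(-.0012,.0012)]
            c-=v[0]-v[1]
        return c
    g=min(((cost((x+i*.001,y+j*.001,0)),x+i*.001,y+j*.001) for i in range(-6,7) for j in range(-8,9)))
    m=minimize(cost,[g[1],g[2],0],method="Nelder-Mead",options=dict(initial_simplex=[[g[1],g[2],0],[g[1]+.001,g[2],0],[g[1],g[2]+.001,0],[g[1],g[2],.01]],xatol=1e-5))
    return m.x,m.fun/len(which)
E
python3 - <<'E'
from h import *
import pickle
w=pickle.load(open("w2.pkl","rb"))
print(holes(w)); 
for k in (-2,-1,0,1,2): print(k,holes(w,-0+.5515,-.2143,(k,)))
t=grab_frame("top"); print("top",holes(t))
E
```

```text
(array([ 0.5508, -0.2121, -0.0047]), np.float64(-56.49759521484375))
-2 (array([ 0.5515, -0.2122,  0.004 ]), np.float64(-57.3908576965332))
-1 (array([ 0.5509, -0.2122, -0.0009]), np.float64(-56.61820983886719))
0 (array([ 0.5507, -0.2121,  0.0063]), np.float64(-56.19240188598633))
1 (array([ 0.5504, -0.2121,  0.0043]), np.float64(-56.33378982543945))
2 (array([ 0.5504, -0.2118,  0.    ]), np.float64(-57.08411407470703))
top (array([ 0.5469, -0.2105, -0.035 ]), np.float64(-2.100530242919922))
```

Emit:
step_arm([
  [0.1,-0.01,0,0,0,0,-1],
  [0.2,-0.02,0,0,0,0,-1],
  [0.3,-0.03,0,0,0,0,-1],
  [0.4,-0.04,0.02,0,0,0,-1],
  [0.498,-0.05,0.08,0,0,0,-1],
  [0.498,-0.05,0.1,0,0,0,-1],
  [0.498,-0.05,0.1,0,0,0,-1],
  [0.498,-0.05,0.1,0,0,0,-1],
  [0.498,-0.05,0.1,0,0,0,-1],
  [0.498,-0.05,0.1,0,0,0,-1],
])

```text
clock: 5.4
tcp_pos: [0.525, 0.0593, 0.201]
orientation: [-2.222, -2.221, -0.001]
contact_force: [0.3, 0.3, 1.2]
grip_width: 0.0853
```

The wrist fit puts the 18 hole at (0.5507, -0.2121) and the 22 hole at (0.5505, -0.168). The five holes agree to about 0.3 mm. The top-camera fit failed because the arm was in its view. Now I grasp the thick mandrel.

Emit:
step_arm([
  [0,0,0.05,0,0,0,-1],
  [0,0,0.1,0,0,0,-1],
  [0,0,0.15,0,0,0,-1],
  [0,0,0.15,0,0,0,-1],
  [0,0,0.15,0,0,0,1],
  [0,0,0.15,0,0,0,1],
  [0,0,0.15,0,0,0,1],
  [0,0,0.15,0,0,0,1],
  [0,0,0.15,0,0,0,1],
  [0,0,0.15,0,0,0,1],
], newtons=30)

```text
clock: 6.65
tcp_pos: [0.5254, 0.0594, 0.1267]
orientation: [2.222, 2.221, 0.003]
contact_force: [-0.9, 0.3, 6.2]
grip_width: 0.023
```

```bash
python3 - <<'E'
from h import *
import pickle
w=grab_frame("wrist"); save("w3.png",w["img"]); pickle.dump(w,open("w3.pkl","wb"))
go(.5505,-.168,.22,0)
E
```

```text
now [0.5253 0.0594 0.1267] ty [ 1.     -0.0002  0.0013] F [-1.9841  0.0631  5.7671] w 0.02259875044608925 t 6.7 q7 0.10884808607160255
cmd [-0.4546  0.0507 -0.1871] [ 0.0002 -0.0002 -0.    ] | turn 0.009915814069020562 dist 0.2471155995468655
```

View pics/w3.png

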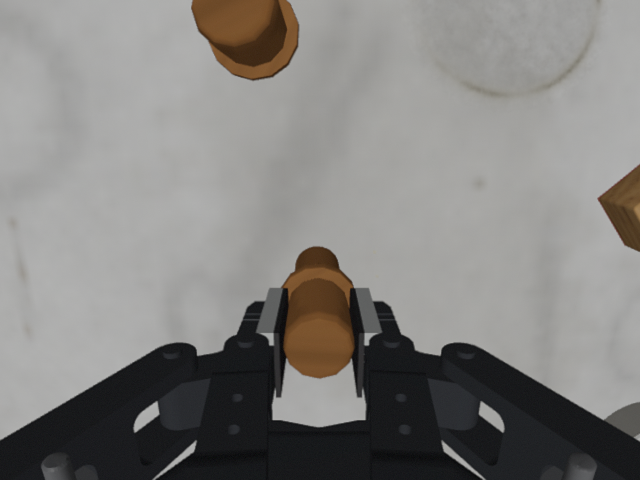

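The thick mandrel is held and upright, with its foot's far edge at row 247 and its top's near edge at row 378. Next I measure its offset from the tool axis.

```bash
python3 - <<'E'
from h import *
import pickle
w=pickle.load(open("w3.pkl","rb"))
ty=.0594
print("foot far", onz(w,(317,246.5),0)-[0,.011,0]-[.5253,ty,0])
print("flange far", onz(w,(317,266.5),.046)-[0,.016,0]-[.5253,ty,0])
print("top near", onz(w,(319,378),.082)+[0,.012,0]-[.5253,ty,0])
print("top side mid", onz(w,(319,345),.082)-[.5253,ty,0])
E
```

```text
foot far [-0.0016 -0.0008  0.    ]
flange far [-0.0015 -0.0001  0.046 ]
top near [-0.0008  0.0022  0.082 ]
top side mid [-0.0008  0.0024  0.082 ]
```

Emit:
step_arm([
  [0,0,-0.06,0,0,0,1],
  [0,0,-0.12,0,0,0,1],
  [-0.06,0.01,-0.18,0,0,0,1],
  [-0.14,0.015,-0.187,0,0,0,1],
  [-0.22,0.025,-0.187,0,0,0,1],
  [-0.3,0.035,-0.187,0,0,0,1],
  [-0.38,0.045,-0.187,0,0,0,1],
  [-0.455,0.051,-0.16,0,0,0,1],
  [-0.455,0.051,-0.13,0,0,0,1],
  [-0.455,0.051,-0.13,0,0,0,1],
])

```text
clock: 7.95
tcp_pos: [0.5499, -0.1672, 0.1901]
orientation: [-2.219, -2.219, -0.001]
contact_force: [0.2, 0.6, -0.5]
grip_width: 0.0228
```

```bash
python3 - <<'E'
from h import *
import pickle
w=grab_frame("wrist"); save("w4.png",cv2.resize(w["img"][60:420,200:440],(480,720),interpolation=cv2.INTER_CUBIC)[:600]); pickle.dump(w,open("w4.pkl","wb"))
o=readout.get_obs(); print(o["tcp_pos"],o["contact_force"])
for k in (2,1,): print(k,holes(w,.5507,-.2121,(k,)))
print(proj(w,[[.5505,-.168+.0123,.051],[.5505,-.124,.051]]))
E
```

```text
[ 0.5504 -0.1669  0.1908] [-0.0268  0.294   0.1136]
2 (array([ 0.549 , -0.2048, -0.0017]), np.float64(-11.799442291259766))
1 (array([ 0.5461, -0.2046, -0.003 ]), np.float64(-8.832725524902344))
[[322.2805 237.4999]
 [322.5267 177.3834]]
```

View pics/w4.png

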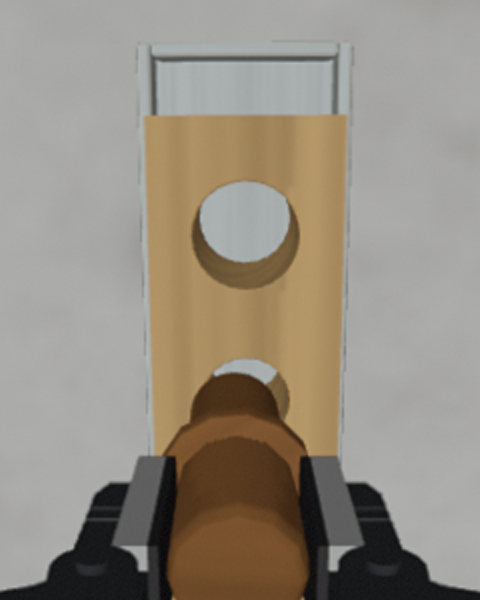

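```bash
python3 - <<'E'
from h import *
import pickle
w=pickle.load(open("w4.pkl","rb"))
zf=.1908-.1267
for c in (295.5,317.8,340): print("foot edge at",c,onz(w,(c,258 if c!=317.8 else 246.5),zf+.0007))
print(onz(w,(323,177),.051),onz(w,(344.5,258),.051),onz(w,(323,239.5),.051))
print(proj(w,[[.5505,-.168,.051]]))
# model fit check: project foot circle for hypothesised axis
for dx,dy in((0,0),(-.0025,0),(-.0025,-.001)):
    a=np.linspace(0,2*np.pi,60); P=np.c_[.5504+dx+.011*np.cos(a),-.1669+dy+.011*np.sin(a),0*a+zf+.0007]
    q=proj(w,P); print(dx,dy,"cols",q[:,0].min(),q[:,0].max(),"top row",q[:,1].min())
E
```

```text
foot edge at 295.5 [ 0.537  -0.1626  0.0648]
foot edge at 317.8 [ 0.5482 -0.1565  0.0648]
foot edge at 340 [ 0.5593 -0.1625  0.0648]
[ 0.5507 -0.1238  0.051 ] [ 0.5624 -0.1671  0.051 ] [ 0.5509 -0.1568  0.051 ]
[[322.186 259.626]]
0 0 cols 300.3527638398551 344.05291805418904 top row 245.28903974837775
-0.0025 0 cols 295.383423306751 339.087685424937 top row 245.2793530394056
-0.0025 -0.001 cols 295.4113873107308 339.0566555679683 top row 247.21126950718863
```

The foot is at about (0.5482, -0.1675) and the 22 hole at (0.5506, -0.168) in the same picture. I shift +2.4 mm in x and -0.5 mm in y, then probe gently.

Emit:
step_arm([
  [-0.001,0.0047,0,0,0,0,1],
  [-0.001,0.0047,0.005,0,0,0,1],
  [-0.001,0.0047,0.01,0,0,0,1],
  [-0.001,0.0047,0.015,0,0,0,1],
  [-0.001,0.0047,0.02,0,0,0,1],
  [-0.001,0.0047,0.024,0,0,0,1],
  [-0.001,0.0047,0.026,0,0,0,1],
  [-0.001,0.0047,0.028,0,0,0,1],
  [-0.001,0.0047,0.03,0,0,0,1],
  [-0.001,0.0047,0.03,0,0,0,1],
])

```text
clock: 9.25
tcp_pos: [0.5527, -0.1674, 0.1758]
orientation: [-2.219, -2.221, -0.002]
contact_force: [0.9, -0.5, -0.5]
grip_width: 0.0228
```

```bash
python3 - <<'E'
from h import *
o=readout.get_obs(); print(o["tcp_pos"],o["contact_force"],o["moment"])
E
```

```text
[ 0.5527 -0.1674  0.1758] [ 0.8609 -0.4518 -0.5063] [ 0.0308 -0.0112  0.0155]
```

Emit:
step_arm([
  [0,0,0.002,0,0,0,1],
  [0,0,0.004,0,0,0,1],
  [0,0,0.006,0,0,0,1],
  [0,0,0.008,0,0,0,1],
  [0,0,0.01,0,0,0,1],
  [0,0,0.012,0,0,0,1],
  [0,0,0.014,0,0,0,1],
  [0,0,0.016,0,0,0,1],
  [0,0,0.016,0,0,0,1],
  [0,0,0.016,0,0,0,1],
])

```text
clock: 10.5
tcp_pos: [0.5527, -0.1674, 0.1678]
orientation: [-2.219, -2.221, -0.002]
contact_force: [0.7, -0.6, 0.2]
grip_width: 0.0227
```

Emit:
step_arm([
  [0,0,0.007,0,0,0,1],
  [0,0,0.014,0,0,0,1],
  [0,0,0.021,0,0,0,1],
  [0,0,0.028,0,0,0,1],
  [0,0,0.035,0,0,0,1],
  [0,0,0.042,0,0,0,1],
  [0,0,0.048,0,0,0,1],
  [0,0,0.052,0,0,0,1],
  [0,0,0.054,0,0,0,1],
  [0,0,0.054,0,0,0,1],
])

```text
clock: 11.75
tcp_pos: [0.5526, -0.1673, 0.1407]
orientation: [-2.219, -2.221, -0.002]
contact_force: [-0.1, -0.2, -0.4]
grip_width: 0.0232
```

Now the last 3 mm, watching for contact, at fine steps.

Emit:
step_arm([
  [0,0,0.001,0,0,0,1],
  [0,0,0.002,0,0,0,1],
  [0,0,0.003,0,0,0,1],
  [0,0,0.004,0,0,0,1],
  [0,0,0.005,0,0,0,1],
  [0,0,0.006,0,0,0,1],
  [0,0,0.006,0,0,0,1],
  [0,0,0.006,0,0,0,1],
  [0,0,0.006,0,0,0,1],
  [0,0,0.006,0,0,0,1],
])

```text
clock: 13.0
tcp_pos: [0.5527, -0.1673, 0.1378]
orientation: [-2.219, -2.221, -0.002]
contact_force: [-1.5, 0.0, 4.6]
grip_width: 0.0229
```

4.6 N at the expected height means the flange is seated. Release and rise.

Emit:
step_arm([
  [0,0,0,0,0,0,-1],
  [0,0,0,0,0,0,-1],
  [0,0,0,0,0,0,-1],
  [0,0,0,0,0,0,-1],
  [0,0,-0.02,0,0,0,-1],
  [0,0,-0.06,0,0,0,-1],
  [0,0,-0.12,0,0,0,-1],
  [0,0,-0.18,0,0,0,-1],
  [0,0,-0.2,0,0,0,-1],
  [0,0,-0.2,0,0,0,-1],
])

```text
clock: 14.25
tcp_pos: [0.553, -0.1676, 0.2388]
orientation: [-2.22, -2.222, -0.004]
contact_force: [0.4, 0.4, -0.0]
grip_width: 0.0854
```

```bash
python3 - <<'E'
from h import *
w=grab_frame("wrist"); save("w5.png",w["img"]); 
for k in (-2,-1,0,2): print(k,holes(w,.5507,-.2121,(k,)))
go(.506,.160,.22,0)
E
```

```text
-2 (array([ 0.5517, -0.2122,  0.0053]), np.float64(-53.34843444824219))
-1 (array([ 0.551 , -0.2121, -0.0003]), np.float64(-49.52141189575195))
0 (array([ 0.5508, -0.212 ,  0.0027]), np.float64(-45.25732421875))
2 (array([ 0.5499, -0.2121,  0.0053]), np.float64(-51.73198699951172))
now [ 0.5526 -0.1673  0.2378] ty [ 1.      0.0012 -0.0005] F [ 0.2256 -0.5114 -0.1137] w 0.0854309474273299 t 14.3 q7 0.45892290793283846
cmd [ 0.6547 -0.0923  0.0372] [-0.0001 -0.0004  0.0002] | turn -0.0670790308034663 dist 0.33111288185368865
```

View pics/w5.png

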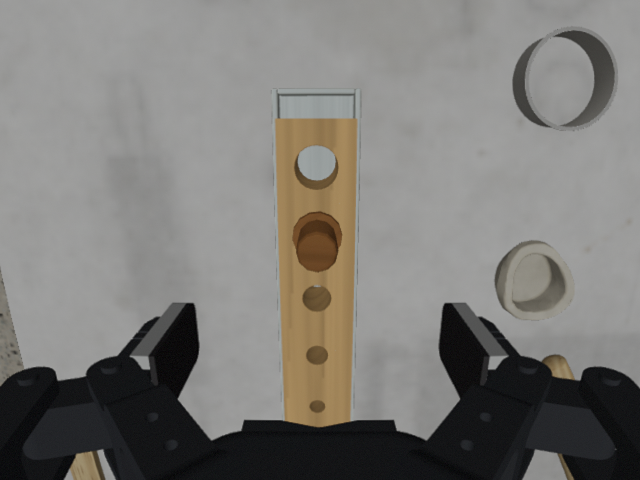

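The thick mandrel stands upright in the second hole, its flange at (317,237), and the strip has not moved. Next the thin one.

Emit:
step_arm([
  [0.1,-0.01,0,0,0,0,-1],
  [0.2,-0.03,0,0,0,0,-1],
  [0.3,-0.04,0,0,0,0,-1],
  [0.4,-0.06,0,0,0,0,-1],
  [0.5,-0.07,0.0,0,0,0,-1],
  [0.6,-0.08,0.03,0,0,0,-1],
  [0.655,-0.09,0.037,0,0,0,-1],
  [0.655,-0.09,0.06,0,0,0,-1],
  [0.655,-0.09,0.06,0,0,0,-1],
  [0.655,-0.09,0.06,0,0,0,-1],
])

```text
clock: 15.55
tcp_pos: [0.5074, 0.1585, 0.2084]
orientation: [-2.222, -2.219, -0.001]
contact_force: [-0.6, -0.3, -0.1]
grip_width: 0.0856
```

```bash
python3 - <<'E'
from h import *
w=grab_frame("wrist")
for a in tip_of("mandrel_thin",w)[:2]: print(a["p"],a["point"],onz(w,a["point"],0))
go(.507,.160,.1265,0)
E
```

```text
0.87 [313.5, 221.8] [0.5026 0.1621 0.    ]
now [0.5075 0.159  0.2088] ty [ 1.     -0.0009 -0.0001] F [-0.2431 -0.1505  0.1364] w 0.08553017153184676 t 15.65 q7 -0.17672326812426553
cmd [ 0.0017 -0.0011  0.1647] [-0.     -0.0004 -0.0001] | turn 0.05332681158080809 dist 0.08235376713352811
```

Emit:
step_arm([
  [0.002,-0.004,0.05,0,0,0,-1],
  [0.003,-0.004,0.1,0,0,0,-1],
  [0.003,-0.004,0.15,0,0,0,-1],
  [0.003,-0.004,0.164,0,0,0,-1],
  [0.003,-0.004,0.164,0,0,0,1],
  [0.003,-0.004,0.164,0,0,0,1],
  [0.003,-0.004,0.164,0,0,0,1],
  [0.003,-0.004,0.164,0,0,0,1],
  [0.003,-0.004,0.164,0,0,0,1],
  [0.003,-0.004,0.164,0,0,0,1],
])

```text
clock: 16.9
tcp_pos: [0.5058, 0.1609, 0.1275]
orientation: [-2.221, -2.219, -0.004]
contact_force: [-2.3, -0.0, 6.3]
grip_width: 0.0227
```

```bash
python3 - <<'E'
from h import *
go(.5528,-.212,.22,0); go(.5528,-.212,.195,0)
E
```

```text
now [0.5058 0.1609 0.1275] ty [ 1.     -0.0009  0.0005] F [-2.2718 -0.0006  6.3307] w 0.02267332236667446 t 16.9 q7 -0.1019133754239244
cmd [-0.7451  0.0947 -0.1872] [ 0.0001 -0.0005 -0.0001] | turn 0.049040363010768834 dist 0.38702572201748175
now [0.5058 0.1609 0.1275] ty [ 1.     -0.0009  0.0005] F [-2.2718 -0.0006  6.3307] w 0.02267332236667446 t 16.9 q7 -0.1019133754239244
cmd [-0.7452  0.0947 -0.1372] [ 0.0001 -0.0005 -0.0001] | turn 0.049040363010768834 dist 0.3818247352200385
```

Emit:
step_arm([
  [0,0,-0.1,0,0,0,1],
  [-0.05,0,-0.2,0,0,0,1],
  [-0.15,0.02,-0.25,0,0,0,1],
  [-0.25,0.03,-0.25,0,0,0,1],
  [-0.35,0.045,-0.25,0,0,0,1],
  [-0.45,0.06,-0.25,0,0,0,1],
  [-0.55,0.07,-0.25,0,0,0,1],
  [-0.65,0.085,-0.25,0,0,0,1],
  [-0.745,0.095,-0.25,0,0,0,1],
  [-0.745,0.095,-0.25,0,0,0,1],
])

```text
clock: 18.15
tcp_pos: [0.5519, -0.217, 0.2517]
orientation: [2.23, 2.212, 0.001]
contact_force: [-0.6, 0.5, -0.1]
grip_width: 0.0228
```

Emit:
step_arm([
  [0,0,0,0,0,0,1],
  [0,0,0.02,0,0,0,1],
  [0,0,0.05,0,0,0,1],
  [0,0,0.08,0,0,0,1],
  [0,0,0.1,0,0,0,1],
  [0,0,0.112,0,0,0,1],
  [0,0,0.112,0,0,0,1],
  [0,0,0.112,0,0,0,1],
  [0,0,0.112,0,0,0,1],
  [0,0,0.112,0,0,0,1],
])

```text
clock: 19.4
tcp_pos: [0.5521, -0.217, 0.196]
orientation: [2.23, 2.212, 0.002]
contact_force: [0.3, -0.1, 0.1]
grip_width: 0.0228
```

```bash
python3 - <<'E'
from h import *
import pickle
w=grab_frame("wrist"); save("w6.png",cv2.resize(w["img"][160:420,220:420],(600,780),interpolation=cv2.INTER_CUBIC)[:600]); pickle.dump(w,open("w6.pkl","wb"))
o=readout.get_obs(); p=o["tcp_pos"]; print(p,o["contact_force"])
print(proj(w,[[.5507,-.2121,.051],[.5507,-.2121+.0098,.051],[.5507+.0098,-.2121,.051]]))
zf=p[2]-.1275+.0007;a=np.linspace(0,2*np.pi,60)
q=proj(w,np.c_[p[0]-.002+.009*np.cos(a),p[1]+.009*np.sin(a),0*a+zf]);print(q.min(0),q.max(0))
E
```

```text
[ 0.552 -0.217  0.196] [ 0.4612 -0.7911  0.5678]
[[317.5124 245.808 ]
 [317.386  228.4038]
 [335.4621 245.6888]]
[298.4867 248.4178] [333.9866 281.9463]
```

View pics/w6.png

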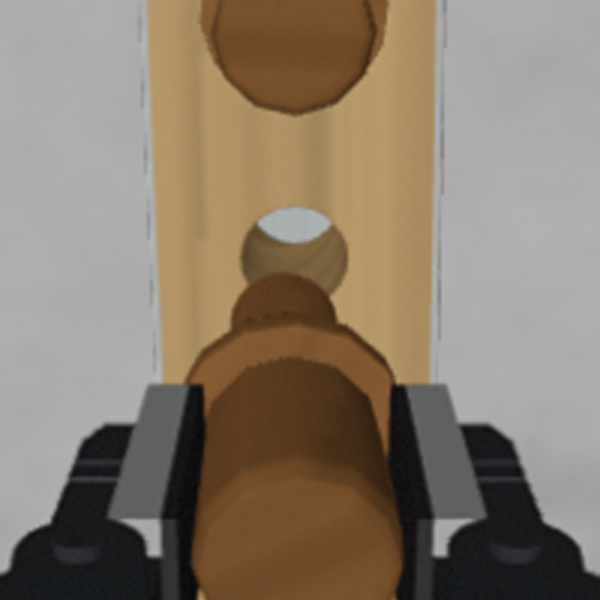

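The hole's mouth is centred at full-frame column 318 with its far edge at row 229. The foot is at column 314.7 with its far edge at row 250.7. I shift about +1.6 mm in x and +5.9 mm in y, then probe.

Emit:
step_arm([
  [0.0118,0.0032,0,0,0,0,1],
  [0.0118,0.0032,0.008,0,0,0,1],
  [0.0118,0.0032,0.016,0,0,0,1],
  [0.0118,0.0032,0.024,0,0,0,1],
  [0.0118,0.0032,0.03,0,0,0,1],
  [0.0118,0.0032,0.033,0,0,0,1],
  [0.0118,0.0032,0.035,0,0,0,1],
  [0.0118,0.0032,0.037,0,0,0,1],
  [0.0118,0.0032,0.039,0,0,0,1],
  [0.0118,0.0032,0.039,0,0,0,1],
])

```text
clock: 20.7
tcp_pos: [0.5537, -0.2111, 0.1764]
orientation: [2.23, 2.212, 0.002]
contact_force: [-0.5, -0.1, -0.8]
grip_width: 0.0228
```

Foot at about 0.049 m with no force, so it is in the mouth. Continue slowly.

Emit:
step_arm([
  [0,0,0.002,0,0,0,1],
  [0,0,0.004,0,0,0,1],
  [0,0,0.006,0,0,0,1],
  [0,0,0.008,0,0,0,1],
  [0,0,0.01,0,0,0,1],
  [0,0,0.012,0,0,0,1],
  [0,0,0.014,0,0,0,1],
  [0,0,0.016,0,0,0,1],
  [0,0,0.016,0,0,0,1],
  [0,0,0.016,0,0,0,1],
])

```text
clock: 21.95
tcp_pos: [0.5537, -0.2111, 0.1685]
orientation: [2.23, 2.212, 0.002]
contact_force: [1.3, 1.0, -0.4]
grip_width: 0.023
```

Emit:
step_arm([
  [0,0,0.007,0,0,0,1],
  [0,0,0.014,0,0,0,1],
  [0,0,0.021,0,0,0,1],
  [0,0,0.028,0,0,0,1],
  [0,0,0.035,0,0,0,1],
  [0,0,0.042,0,0,0,1],
  [0,0,0.048,0,0,0,1],
  [0,0,0.052,0,0,0,1],
  [0,0,0.054,0,0,0,1],
  [0,0,0.054,0,0,0,1],
])

```text
clock: 23.2
tcp_pos: [0.5538, -0.2111, 0.1414]
orientation: [2.23, 2.212, 0.002]
contact_force: [-0.7, 0.5, 0.1]
grip_width: 0.0232
```

Emit:
step_arm([
  [0,0,0.001,0,0,0,1],
  [0,0,0.002,0,0,0,1],
  [0,0,0.003,0,0,0,1],
  [0,0,0.004,0,0,0,1],
  [0,0,0.005,0,0,0,1],
  [0,0,0.006,0,0,0,1],
  [0,0,0.006,0,0,0,1],
  [0,0,0.006,0,0,0,1],
  [0,0,0.006,0,0,0,1],
  [0,0,0.006,0,0,0,1],
])

```text
clock: 24.45
tcp_pos: [0.5537, -0.2112, 0.1388]
orientation: [2.23, 2.212, 0.002]
contact_force: [-1.8, 0.8, 5.0]
grip_width: 0.0232
```

Emit:
step_arm([
  [0,0,0,0,0,0,-1],
  [0,0,0,0,0,0,-1],
  [0,0,0,0,0,0,-1],
  [0,0,0,0,0,0,-1],
  [0,0,-0.02,0,0,0,-1],
  [0,0,-0.06,0,0,0,-1],
  [0,0,-0.12,0,0,0,-1],
  [0,0,-0.18,0,0,0,-1],
  [0,0,-0.24,0,0,0,-1],
  [0,0,-0.24,0,0,0,-1],
])

```text
clock: 25.7
tcp_pos: [0.5549, -0.2121, 0.2626]
orientation: [2.227, 2.208, 0.007]
contact_force: [1.5, 0.3, -0.3]
grip_width: 0.0856
```

```bash
python3 - <<'E'
from h import *
w=grab_frame("wrist");s=grab_frame("scene")
a=w["img"][60:420,160:480];b=cv2.resize(s["img"][190:390,270:470],(360,360),interpolation=cv2.INTER_CUBIC)
save("w7.png",np.hstack([a,b]))
o=readout.get_obs();print(o["contact_force"],o["grip_width"])
for n in ("stamp","cutter","pinch_pot"):
    q=tip_of(n,s)[:1]
    if q: print(n,q[0]["point"])
# heights: grip-top centres expected
for y in (-.168,-.212): print(proj(s,[[.551,y,.093]]),proj(w,[[.551,y,.093]]))
E
```

```text
[0.2039 0.7731 0.052 ] 0.0852503622121563
stamp [298.4, 216.9]
cutter [391.6, 295.1]
pinch_pot [430.2, 268.0]
[[363.8701 261.4205]] [[310.9006 168.4895]]
[[387.3365 272.7722]] [[311.7381 241.4921]]
```

View pics/w7.png

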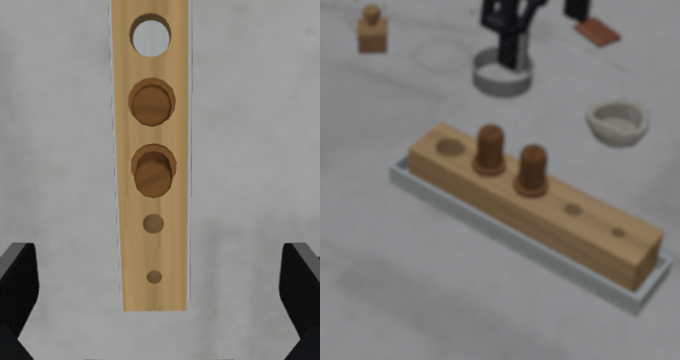

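Both mandrels are upright with their flanges on the strip: thick at (152,102) and thin at (154,170) in the left view. The bystanders are in place. The network's reading for the cutter is a false hit on the rack, since the picture shows the ring where it was.

```bash
python3 -c "
from bench import r; print(r.hand_in())"
```

```text
the job is handed in; nothing more can be done
None
```

Both mandrels are back in the rack and the job is handed in at about 26 s, inside the 64 s limit. The thick one is in the 22 mm hole and the thin one in the 18 mm hole.

- **Insertion:** both went in with no noticeable force on the way down. Each flange met the strip at the expected height with about 5 N, well under the 35 N limit.
- **Last pictures:** both mandrels stand upright with their flanges on the strip, and the gripper is open and clear. The wrist-camera hole fit agreed to 0.1 mm before and after the first insertion, so the strip had not shifted. I did not repeat that fit after the second.
- **Bystanders:** the stamp and pinch pot read within about 3 pixels of where they started.
- **Checks that disagreed:** the network's last reading for the cutter landed on the rack. The picture shows the ring cutter where it began, partly behind the arm, so I took it as a false hit. An earlier top-camera fit of the holes also failed because the arm blocked the view, so I used the wrist camera instead.

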